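# Park the rolling pin on the blue stripe

### The job

Roll the wooden rolling pin along the marble pastry slab, without picking it up or dragging it, until it stops on the blue stripe and lies along it. It must be the blue stripe, not the red one, and the pin must be left at rest with nothing touching it. Do not bump the butter dish or the sieve.

Things in the scene. Friction and masses are not known exactly. Their poses are not given: they have to be found in the camera images.
- rolling_pin: Wooden rolling pin: barrel 50 mm thick, 220 long, a dark handle 26 thick, 45 long at each end; 0.35 kg. Lies loose on the slab 165 to 290 mm from the blue stripe on its +y side, within 8 deg of parallel. Origin mid-barrel on its axis, 25 mm above the slab; x along its axis, y and z turn as it rolls. Rolls freely with slight resistance: pushed at 20 mm/s it stops within a few mm of the push's end.
- blue_stripe: Blue stripe, 340 x 30 mm, flush in the top of a white marble slab (360 x 440 mm, 20 thick, fixed on the counter). Origin at its middle on the slab's top, 20 mm above the counter; x along it, roughly away from the robot, y across it to the robot's left, z up. A like red stripe lies parallel, 80 mm to either side; the pin may roll over it.
- butter_dish: Bystander: ceramic butter dish with its blue lid on, 170 x 110 mm, 80 mm high with the knob, origin under its centre. It stands on the counter beside the slab's right end (beyond the stripes).
- sieve: Bystander: round yellow plastic sieve, 170 mm across, 55 mm high, with a 100 mm flat handle along its +x; origin under the centre of the round part. It stands on the counter beside the slab's left end, behind the pin.

How it is judged:
By the outcome, as a careful person would: the job done as asked, in the order asked, and still so for the second after the job is handed in, with the robot touching nothing.
It also fails if it takes over 48 s, if anything falls off the work surface, if the arm or the gripper's body presses on something with over 40 N, if the wrist force passes 120 N, or if a joint passes its speed limit or range.

### The arm

A 7-joint arm with a two-finger parallel gripper is mounted at the origin on the work surface. World frame = base frame: x ahead of the robot, y to its left, z up, the work surface at z = 0. Lengths are in m, angles in rad, forces in N, time in s.
With the tool pointing down it reaches from about 0.4 to 0.85 m from the base axis. Payload 10.4 kg.
Tool frame: the origin (TCP) lies midway between the tips of the shut fingers; the grasp point (between the pads) lies 19 mm behind it; z points along the fingers, y is the line along which they close (so a half turn about z gives the same grasp; the last joint's range is limited). The gripper opens to 87 mm and grips with 3 to 60 N. Pads are 19 mm wide; open, the fingers measure 117 mm over their backs; the gripper's body (75 mm by 190 mm) begins 51 mm behind the grasp point.
Start: joints at [-1.13, 0.332, -0.065, 1.46, 0.022, 1.35, -0.088], TCP at [0.28, 0.559, 0.223] pointing down, gripper open.
Joint ranges: [-2.6, 2.6], [-0.5, 2.12], [-1.47, 1.34], [0.16, 2.42], [-1.27, 4.41], [0.06, 2.06], [-2.6, 2.6]. Speed limits (rad/s): [2.22, 2.22, 2.79, 2.79, 3.14, 3.14, 3.14].

### API

Orientations are given as a unit quaternion [x, y, z, w].
In Python, from bench import sensors, eyes, order gives the robot as it stands.
- The arm moves only by the tool arm_command, never from a script. Its argument "steps" is a list of rows, each an object with "rot": the turn, a rotation vector about the world's x, y, z in degrees, a list of three; "slide": the shift along the world's x, y, z in m, a list of three; "grip": the opening, from 0 (shut) to 1 (fully open). A call has exactly 8 rows; each row shifts and turns the commanded pose from where the row before left it; what a row does not reach is not made up. A row lasts 1/8 s, in which the tool goes at most 62.5 mm and 10.7 degrees, less where a joint would pass 70% of its speed; a pose out of reach is approached as far as the arm can. A call with a gripper value outside its range is refused whole. The fingers move at their own pace and stop on an object; "newtons" is the grip in N (left out, the last holds). Time passes only in rows, so rows that do not move let the fingers close, or fill a call up. It gives the time, the measured TCP pose, the force, the opening and the grip force at its end, in the units of the state.
- sensors.read_state(): the state, without advancing time (a new reading comes with each control period).
- eyes.camera(name): name is "scene" or "top"; returns a dict with "pixels" (480x640x3 uint8, red, green, blue), "intrinsics" (3x3 intrinsics, pixels), "pose" (4x4, takes a point from camera to world coordinates). Camera axes: x right, y down, z forward; pixel columns grow to the right and rows downward; lengths in m; the calibration is good to about 2 mm. A picture is of the moment at which its call begins. There is no depth.
- order.close_job(): hands the job in; it is judged then, once.
Trained networks look in a picture, given as the dict that the camera call returned (one of the last four; its "shot" number tells which), for a name from the list of things; names that differ only in an ending like _2 or _b are one class to them, and where a whole thing is asked for, a point or a joint stands for the part that bears it (a point fixed in the world has none). Each returns a list of dicts, best first, with "conf" (0 to 1); they miss things now and then, are a little off and sometimes report something else, mostly with a low value. They report only what shows in the picture. A call takes as long as a camera call.
- eyes.look_for(name, picture): "bbox" ([left, top, right, bottom] in pixels, round what is visible of it).
The state is a dict: "time": time; "joint_positions": joint angles; "joint_vel": joint speeds; "joint_torque": joint torques, N m; "ee_pos": TCP position; "eef_rot": TCP orientation; "ft_force": force on the tool from outside, world axes, zero at the start; "torque": the same for the moment, N m; "width": finger opening in m; "grip_force": force on a finger pad.
Only numpy, scipy, OpenCV 4.12 (cv2) and the standard library are available. Lean on these libraries where they do the work, as an engineer would, in place of code of your own. Each camera call takes 0.05 s, during which the arm holds its last target. There are 200 camera calls.

## Working session

There is one attempt and no reset: what is moved stays moved. The work goes in short steps, Python scripts to look and compute and a tool call to move; the robot and the scene stay as the last step left them, time stands still between calls to the robot, and variables do not carry over. Pictures are saved under pics/ and viewed, at most 10 in all, crops included, and the job is handed in when it is done.

Besides the shell and the picture viewer there is one more tool, called as name([rows], argument=value, ...), one row to a line, values as JSON. arm_command: Moves the arm, as the interface text tells. Its arguments: {"type":"object","properties":{"steps":{"type":"array","items":{"type":"object","properties":{"rot":{"type":"array","items":{"type":"number"}},"slide":{"type":"array","items":{"type":"number"}},"grip":{"type":"number"}}}},"newtons":{"type":"number"}},"required":["steps"]}

```bash
mkdir -p pics; python3 - <<'E'
from bench import sensors, eyes
import cv2, numpy as np
s=sensors.read_state(); print(s['time'],s['ee_pos'],s['eef_rot'],s['width'])
for n in ('top','scene'):
    p=eyes.camera(n); cv2.imwrite(f'pics/{n}0.png',p['pixels'][:,:,::-1])
    np.savez(f'{n}0.npz',px=p['pixels'],K=p['intrinsics'],T=p['pose'])
    for o in ('rolling_pin','blue_stripe','butter_dish','sieve'): print(n,o,[(d['bbox'],d['conf']) for d in eyes.look_for(o,p)[:2]])
E
```

```text
0.0 [0.27938845 0.55864763 0.22176652] [ 2.29781000e-01  9.73242113e-01 -6.76082960e-04 -1.56138948e-04] 0.08695092848824057
top rolling_pin [([243.8, 169.6, 276.6, 313.5], 0.62)]
top blue_stripe [([340.2, 167.8, 356.9, 324.4], 0.7)]
top butter_dish [([471.3, 220.7, 525.6, 307.9], 0.82)]
top sieve [([106.0, 128.0, 191.9, 253.2], 0.98)]
scene rolling_pin [([315.8, 206.0, 411.9, 251.2], 0.89)]
scene blue_stripe [([261.3, 240.1, 376.2, 303.1], 0.83)]
scene butter_dish [([153.3, 305.2, 240.1, 387.0], 0.64)]
scene sieve [([390.8, 178.8, 486.7, 232.7], 0.89)]
```

View pics/top0.png

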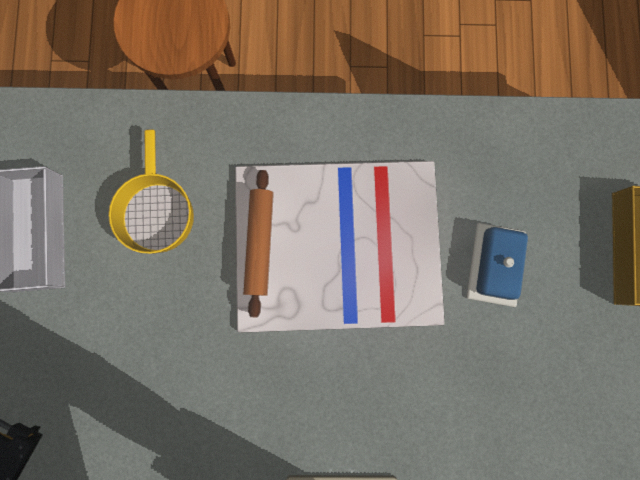

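View pics/scene0.png

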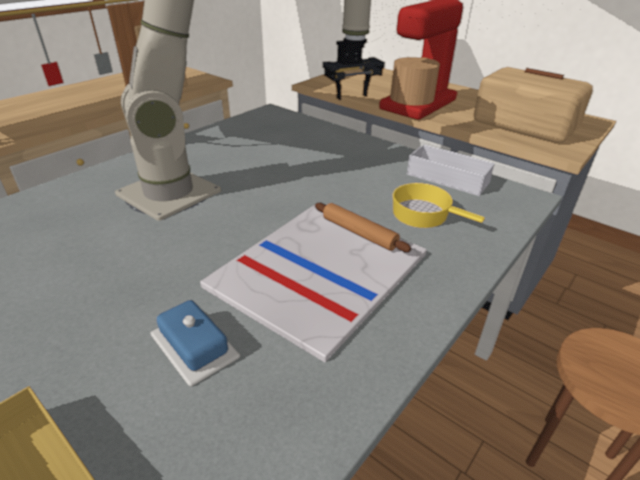

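The top view shows the pin running from (262,180) to (254,306), the blue stripe from (344,168) to (351,323), and the red stripe beyond it. The sieve is at left around (150,213) and the butter dish at right around (498,265). Next I'll measure these accurately.

```bash
cat > h.py <<'E'
import numpy as np, cv2
def world(uv,K,T,z):
    uv=np.atleast_2d(np.asarray(uv,float))
    d=np.c_[uv,np.ones(len(uv))]@np.linalg.inv(K).T@T[:3,:3].T
    o=T[:3,3]; return (o+d*((z-o[2])/d[:,2])[:,None])[:,:2]
def biggest(m):
    n,l,st,c=cv2.connectedComponentsWithStats(m.astype(np.uint8)); i=1+st[1:,4].argmax(); return np.argwhere(l==i)[:,::-1]
def axis(px,K,T,z):
    w=world(px,K,T,z); r=cv2.minAreaRect((w*1000).astype(np.float32))
    c=w.mean(0); u=np.linalg.svd(w-c,full_matrices=False)[2][0]; u*=np.sign(u[0])
    return c,u,np.degrees(np.arctan2(u[1],u[0])),np.array(r[1]),np.array(r[0])/1000
def measure(p,box=(225,450,150,340)):
    K,T=np.array(p['intrinsics']),np.array(p['pose']); h=cv2.cvtColor(p['pixels'],cv2.COLOR_RGB2HSV).astype(int)
    R=np.zeros(h.shape[:2],bool); R[box[2]:box[3],box[0]:box[1]]=1
    H,S,V=h[...,0],h[...,1],h[...,2]
    b=axis(biggest(R&(H>105)&(H<125)&(S>120)),K,T,.02)
    w=axis(biggest(R&(H>4)&(H<20)&(S>100)&(V>80)),K,T,.045)
    return b,w
def report(p):
    b,w=measure(p)
    for n,a in (('blue',b),('pin',w)): print(n,a[0].round(4),'deg',round(a[2],2),'size',a[3].round(1),'rectc',a[4].round(4))
    y=np.array([-b[1][1],b[1][0]]); d=w[4]-b[4]; print('across mm',d@y*1e3,'along',d@b[1]*1e3,'dyaw',w[2]-b[2])
E
python3 - <<'E'
from h import *
q=np.load('top0.npz'); p=dict(pixels=q['px'],intrinsics=q['K'],pose=q['T']); report(p)
print(q['T'].round(3))
for n,uv,z in (('sieve',[[108,213],[191,213],[150,130]],.05),('slab',[[236,165],[435,162],[443,324],[238,331]],.02),('butter',[[471,300],[479,222]],.01)): print(n,world(uv,q['K'],q['T'],z).round(3).tolist())
E
```

```text
blue [ 0.595  -0.0083] deg 2.53 size [335.8  28.2] rectc [ 0.5973 -0.0085]
pin [0.5947 0.1803] deg -1.85 size [ 47.6 305.3] rectc [0.596  0.1805]
across mm 188.86135764026292 along 7.03894910662846 dyaw -4.382668891363643
[[ 0.01  -0.993  0.121  0.476]
 [-1.    -0.013 -0.018  0.059]
 [ 0.019 -0.121 -0.992  1.045]
 [ 0.     0.     0.     1.   ]]
sieve [[0.652, 0.495], [0.654, 0.322], [0.833, 0.417]]
slab [[0.768, 0.236], [0.781, -0.202], [0.428, -0.213], [0.409, 0.22]]
butter [[0.479, -0.278], [0.65, -0.3]]
```

arm_command([
  {"slide":[0.02,-0.0196,0],"rot":[0,0,-4.1],"grip":1},
  {"slide":[0.02,-0.0196,0],"rot":[0,0,-4.1],"grip":1},
  {"slide":[0.02,-0.0196,0],"rot":[0,0,-4.1],"grip":1},
  {"slide":[0.02,-0.0196,0],"rot":[0,0,-4.1],"grip":1},
  {"slide":[0.02,-0.0196,0],"rot":[0,0,-4.1],"grip":1},
  {"slide":[0.02,-0.0196,0],"rot":[0,0,-4.1],"grip":1},
  {"slide":[0.02,-0.0196,0],"rot":[0,0,-4.1],"grip":1},
  {"slide":[0.02,-0.0196,0],"rot":[0,0,-4.1],"grip":1},
])

```text
time: 1.5
ee_pos: [0.4409, 0.4009, 0.2226]
eef_rot: [0.497, 0.868, 0.0, 0.0]
ft_force: [-0.6, 0.2, -0.9]
width: 0.0871
grip_force: 0.0
```

arm_command([
  {"slide":[0.02,-0.0196,0],"rot":[0,0,-4.1],"grip":1},
  {"slide":[0.02,-0.0196,0],"rot":[0,0,-4.1],"grip":1},
  {"slide":[0.02,-0.0196,0],"rot":[0,0,-4.1],"grip":1},
  {"slide":[0.02,-0.0196,0],"rot":[0,0,-4.1],"grip":1},
  {"slide":[0.02,-0.0196,0],"rot":[0,0,-4.1],"grip":1},
  {"slide":[0.02,-0.0196,0],"rot":[0,0,-4.1],"grip":1},
  {"slide":[0.02,-0.0196,0],"rot":[0,0,-4.1],"grip":1},
  {"slide":[0.02,-0.0196,0],"rot":[0,0,-4.1],"grip":1},
])

```text
time: 2.5
ee_pos: [0.6009, 0.2441, 0.2225]
eef_rot: [0.722, 0.692, 0.0, 0.0]
ft_force: [0.3, -0.3, 0.0]
width: 0.0869
grip_force: 0.0
```

arm_command([
  {"slide":[-0.004,0.005,-0.03],"rot":[0,0,0.5],"grip":1},
  {"slide":[0,0,-0.03],"grip":1},
  {"slide":[0,0,-0.03],"grip":1},
  {"slide":[0,0,-0.03],"grip":1},
  {"slide":[0,0,-0.03],"grip":1},
  {"slide":[0,0,-0.025],"grip":1},
  {"slide":[0,0,-0.0145],"grip":1},
  {"slide":[0,0,0],"grip":1},
])

```text
schema error: expected keys rot, slide, grip
```

```bash
python3 - <<'E'
from bench import sensors, eyes
import cv2
from h import *
s=sensors.read_state(); print(s['ee_pos'],s['ft_force'])
a=eyes.camera('top'); b=eyes.camera('scene'); report(a)
cv2.imwrite('pics/1.png',np.hstack([cv2.resize(a['pixels'][130:350,200:460],None,fx=1.5,fy=1.5),cv2.resize(b['pixels'][100:320,240:500],None,fx=1.5,fy=1.5)])[:,:,::-1])
E
```

```text
[0.60087677 0.24411987 0.22253346] [ 0.31748502 -0.34317684  0.03043062]
blue [ 0.5951 -0.0083] deg 2.52 size [335.8  28.2] rectc [ 0.5973 -0.0085]
pin [0.5938 0.1803] deg -1.85 size [ 47.9 303.1] rectc [0.5948 0.1806]
across mm 189.03515344269337 along 5.826828564813527 dyaw -4.373115584285291
```

View pics/1.png

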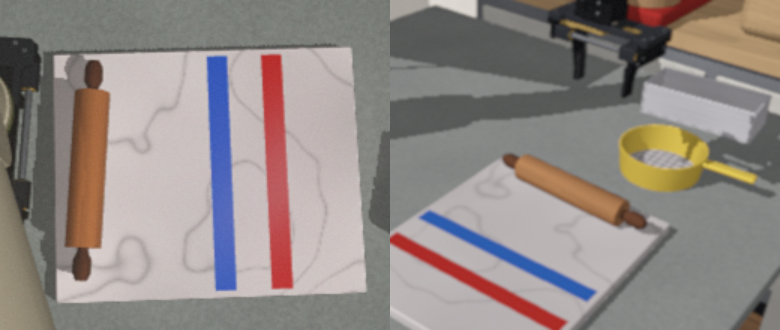

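The picture shows the pin unmoved and the gripper still high, at the slab's left edge. The descent call was refused because some rows lacked the "rot" key, so I'll resend it with full rows.

arm_command([
  {"slide":[-0.004,0.005,-0.03],"rot":[0,0,0.5],"grip":1},
  {"slide":[0,0,-0.03],"rot":[0,0,0],"grip":1},
  {"slide":[0,0,-0.03],"rot":[0,0,0],"grip":1},
  {"slide":[0,0,-0.03],"rot":[0,0,0],"grip":1},
  {"slide":[0,0,-0.03],"rot":[0,0,0],"grip":1},
  {"slide":[0,0,-0.025],"rot":[0,0,0],"grip":1},
  {"slide":[0,0,-0.0145],"rot":[0,0,0],"grip":1},
  {"slide":[0,0,0],"rot":[0,0,0],"grip":1},
])

```text
time: 3.6
ee_pos: [0.5951, 0.2503, 0.0323]
eef_rot: [0.717, 0.697, -0.001, -0.0]
ft_force: [0.1, -0.6, 1.4]
width: 0.0868
grip_force: 0.0
```

```bash
python3 - <<'E'
from bench import sensors, eyes
import cv2
from h import *
s=sensors.read_state(); print(s['ee_pos'],s['eef_rot'],s['ft_force'])
a=eyes.camera('top'); b=eyes.camera('scene'); report(a)
cv2.imwrite('pics/2.png',np.hstack([cv2.resize(a['pixels'][130:350,200:460],None,fx=1.5,fy=1.5),cv2.resize(b['pixels'][100:320,240:500],None,fx=1.5,fy=1.5)])[:,:,::-1])
E
```

```text
[0.5951402  0.25034081 0.03229982] [ 7.17370492e-01  6.96691475e-01 -7.06106512e-04 -2.59931136e-04] [ 0.1365036  -0.61617672  1.39552124]
blue [ 0.595  -0.0083] deg 2.52 size [335.8  28.1] rectc [ 0.5973 -0.0084]
pin [0.5943 0.1803] deg -1.9 size [ 48.1 307.1] rectc [0.5951 0.1807]
across mm 189.083880772363 along 6.117134436018973 dyaw -4.42217735633232
```

View pics/2.png

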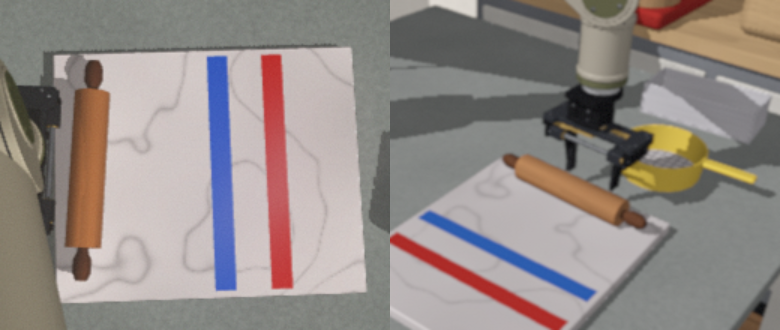

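The fingers are clear behind the pin, at about (40,150) in the left half of the picture, and both face it. I'll push slowly.

arm_command([
  {"slide":[0,-0.003,0],"rot":[0,0,0],"grip":1},
  {"slide":[0,-0.003,0],"rot":[0,0,0],"grip":1},
  {"slide":[0,-0.003,0],"rot":[0,0,0],"grip":1},
  {"slide":[0,-0.003,0],"rot":[0,0,0],"grip":1},
  {"slide":[0,-0.003,0],"rot":[0,0,0],"grip":1},
  {"slide":[0,-0.003,0],"rot":[0,0,0],"grip":1},
  {"slide":[0,-0.003,0],"rot":[0,0,0],"grip":1},
  {"slide":[0,-0.003,0],"rot":[0,0,0],"grip":1},
])

```text
time: 4.7
ee_pos: [0.5956, 0.2262, 0.0331]
eef_rot: [0.717, 0.697, 0.0, 0.0]
ft_force: [-1.4, -0.5, 0.2]
width: 0.0871
grip_force: 0.0
```

arm_command([
  {"slide":[0,-0.002,0],"rot":[0,0,0],"grip":1},
  {"slide":[0,-0.002,0],"rot":[0,0,0],"grip":1},
  {"slide":[0,-0.002,0],"rot":[0,0,0],"grip":1},
  {"slide":[0,-0.002,0],"rot":[0,0,0],"grip":1},
  {"slide":[0,-0.002,0],"rot":[0,0,0],"grip":1},
  {"slide":[0,-0.002,0],"rot":[0,0,0],"grip":1},
  {"slide":[0,-0.0025,0],"rot":[0,0,0],"grip":1},
  {"slide":[0,-0.0025,0],"rot":[0,0,0],"grip":1},
])

```text
time: 5.7
ee_pos: [0.5956, 0.2092, 0.0331]
eef_rot: [0.717, 0.697, 0.0, 0.0]
ft_force: [-0.3, -0.2, -1.2]
width: 0.0869
grip_force: 0.1
```

arm_command([
  {"slide":[0,-0.0025,0],"rot":[0,0,0.07],"grip":1},
  {"slide":[0,-0.0025,0],"rot":[0,0,0.07],"grip":1},
  {"slide":[0,-0.0025,0],"rot":[0,0,0.07],"grip":1},
  {"slide":[0,-0.0025,0],"rot":[0,0,0.07],"grip":1},
  {"slide":[0,-0.0025,0],"rot":[0,0,0.07],"grip":1},
  {"slide":[0,-0.0025,0],"rot":[0,0,0.07],"grip":1},
  {"slide":[0,-0.0025,0],"rot":[0,0,0.07],"grip":1},
  {"slide":[0,-0.0025,0],"rot":[0,0,0.07],"grip":1},
])

```text
time: 6.7
ee_pos: [0.5956, 0.1892, 0.0331]
eef_rot: [0.714, 0.7, 0.0, 0.0]
ft_force: [-1.1, 0.5, 0.3]
width: 0.0875
grip_force: 0.1
```

```bash
python3 - <<'E'
from bench import sensors, eyes
import cv2
from h import *
a=eyes.camera('top'); report(a);b=eyes.camera('scene')
s=sensors.read_state(); print(s['time'],s['ee_pos'],s['eef_rot'],s['ft_force'])
cv2.imwrite('pics/3.png',np.hstack([cv2.resize(a['pixels'][130:350,200:460],None,fx=1.5,fy=1.5),cv2.resize(b['pixels'][100:320,240:500],None,fx=1.5,fy=1.5)])[:,:,::-1])
E
```

```text
blue [ 0.595  -0.0083] deg 2.52 size [335.8  28.1] rectc [ 0.5973 -0.0084]
pin [0.6112 0.1439] deg -0.09 size [ 35.  261.7] rectc [0.6158 0.1456]
across mm 153.09739686710844 along 25.25203777412756 dyaw -2.6134755165058388
6.8 [0.59563289 0.18892186 0.03307899] [ 7.14076315e-01  7.00067856e-01 -4.75876187e-05  1.04029979e-04] [-0.18964489 -0.44136408 -0.30610055]
```

View pics/3.png

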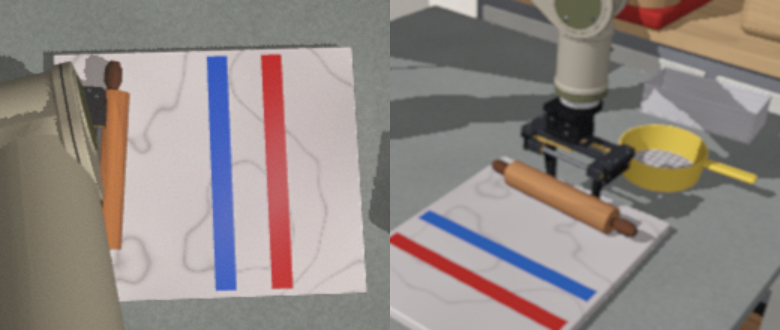

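```bash
cat >> h.py <<'E'
def front(p):
    "pin axis (y at x=.595, deg) from its -y barrel edge, along which the arm does not hide it"
    K,T=np.array(p['intrinsics']),np.array(p['pose']); h=cv2.cvtColor(p['pixels'],cv2.COLOR_RGB2HSV).astype(int)
    H,S,V=h[...,0],h[...,1],h[...,2]; m=(H>4)&(H<20)&(S>100)&(V>80); m[:,:225]=0; m[:,400:]=0
    rows=np.arange(200,285); e=[[np.flatnonzero(m[r]).max()+.5,r] for r in rows if m[r].any()]
    w=world(e,K,T,.045); k,c=np.polyfit(w[:,0]-.595,w[:,1],1); res=w[:,1]-k*(w[:,0]-.595)-c
    g=abs(res)<.003; k,c=np.polyfit(w[g,0]-.595,w[g,1],1)
    return c,np.degrees(np.arctan(k)),g.sum()
E
python3 - <<'E'
from h import *
from bench import sensors, eyes
q=np.load('top0.npz'); print(front(dict(pixels=q['px'],intrinsics=q['K'],pose=q['T'])))
print(front(eyes.camera('top')))
E
```

```text
(np.float64(0.15664853560793118), np.float64(-1.8272814290945059), np.int64(85))
(np.float64(0.1270130735617922), np.float64(-1.8894192810251482), np.int64(85))
```

arm_command([
  {"slide":[0,-0.0025,0],"rot":[0,0,0.07],"grip":1},
  {"slide":[0,-0.0025,0],"rot":[0,0,0.07],"grip":1},
  {"slide":[0,-0.0025,0],"rot":[0,0,0.07],"grip":1},
  {"slide":[0,-0.0025,0],"rot":[0,0,0.07],"grip":1},
  {"slide":[0,-0.0025,0],"rot":[0,0,0.07],"grip":1},
  {"slide":[0,-0.0025,0],"rot":[0,0,0.07],"grip":1},
  {"slide":[0,-0.0025,0],"rot":[0,0,0.07],"grip":1},
  {"slide":[0,-0.0025,0],"rot":[0,0,0.07],"grip":1},
])

```text
time: 7.85
ee_pos: [0.5956, 0.1692, 0.0331]
eef_rot: [0.71, 0.704, 0.0, 0.0]
ft_force: [0.2, 1.0, 1.9]
width: 0.0871
grip_force: 0.1
```

arm_command([
  {"slide":[0,-0.0025,0],"rot":[0,0,0.1],"grip":1},
  {"slide":[0,-0.0025,0],"rot":[0,0,0.1],"grip":1},
  {"slide":[0,-0.0025,0],"rot":[0,0,0.1],"grip":1},
  {"slide":[0,-0.0025,0],"rot":[0,0,0.1],"grip":1},
  {"slide":[0,-0.0025,0],"rot":[0,0,0.1],"grip":1},
  {"slide":[0,-0.0025,0],"rot":[0,0,0.1],"grip":1},
  {"slide":[0,-0.0025,0],"rot":[0,0,0.1],"grip":1},
  {"slide":[0,-0.0025,0],"rot":[0,0,0.1],"grip":1},
])

```text
time: 8.85
ee_pos: [0.5956, 0.1493, 0.0331]
eef_rot: [0.706, 0.709, 0.0, 0.0]
ft_force: [0.4, 0.4, 0.4]
width: 0.0872
grip_force: 0.1
```

arm_command([
  {"slide":[0,-0.0025,0],"rot":[0,0,0.1],"grip":1},
  {"slide":[0,-0.0025,0],"rot":[0,0,0.1],"grip":1},
  {"slide":[0,-0.0025,0],"rot":[0,0,0.1],"grip":1},
  {"slide":[0,-0.0025,0],"rot":[0,0,0.1],"grip":1},
  {"slide":[0,-0.0025,0],"rot":[0,0,0.1],"grip":1},
  {"slide":[0,-0.0025,0],"rot":[0,0,0.1],"grip":1},
  {"slide":[0,-0.0025,0],"rot":[0,0,0.1],"grip":1},
  {"slide":[0,-0.0025,0],"rot":[0,0,0.1],"grip":1},
])

```text
time: 9.85
ee_pos: [0.5956, 0.1292, 0.0331]
eef_rot: [0.701, 0.714, 0.0, 0.0]
ft_force: [0.1, 0.8, 0.7]
width: 0.0868
grip_force: 0.1
```

```bash
python3 - <<'E'
from bench import sensors, eyes
from h import *
a=eyes.camera('top'); print(front(a)); print(front(eyes.camera('top')))
s=sensors.read_state(); print(s['time'],s['ee_pos'],s['eef_rot'],s['ft_force'])
E
```

```text
(np.float64(0.06670241359718201), np.float64(-2.0161005990086363), np.int64(80))
(np.float64(0.06561646064156264), np.float64(-1.8621927747829874), np.int64(79))
9.95 [0.59559851 0.12890624 0.03308334] [ 7.00758499e-01  7.13398565e-01 -6.09452859e-05  1.03761342e-04] [0.19441205 1.12719018 0.17132814]
```

Pushing with one finger only rolls the pin and doesn't turn it: yaw is still about −1.9° against 2.5° for the stripe. I'll lift off, straddle the pin diagonally with the open fingers, nudge the yaw, then finish rolling.

arm_command([
  {"slide":[0,0.01,0],"rot":[0,0,0],"grip":1},
  {"slide":[0,0.005,0.03],"rot":[0,0,0],"grip":1},
  {"slide":[0,0,0.04],"rot":[0,0,0],"grip":1},
  {"slide":[0,0,0.03],"rot":[0,0,-6],"grip":1},
  {"slide":[0,0,0],"rot":[0,0,-10],"grip":1},
  {"slide":[0,0,0],"rot":[0,0,-10],"grip":1},
  {"slide":[0,0,0],"rot":[0,0,-10],"grip":1},
  {"slide":[0,0,0],"rot":[0,0,0],"grip":1},
])

```text
time: 10.95
ee_pos: [0.5954, 0.1454, 0.133]
eef_rot: [0.886, 0.463, -0.0, 0.0]
ft_force: [0.4, -0.0, -0.2]
width: 0.087
grip_force: 0.0
```

```bash
python3 - <<'E'
from bench import sensors, eyes
import cv2
from h import *
a=eyes.camera('top'); print(front(a)); b=eyes.camera('scene')
s=sensors.read_state(); print(s['time'],s['ee_pos'],s['eef_rot'],s['torque'],s['joint_positions'])
cv2.imwrite('pics/4.png',np.hstack([cv2.resize(a['pixels'][130:350,200:460],None,fx=1.5,fy=1.5),cv2.resize(b['pixels'][100:320,240:500],None,fx=1.5,fy=1.5)])[:,:,::-1])
E
```

```text
(np.float64(0.06444885925445264), np.float64(-1.9747173538947962), np.int64(85))
11.05 [0.5954937  0.14507819 0.13304288] [8.85698374e-01 4.64261122e-01 1.88577645e-05 7.04102736e-06] [-0.08134229  0.09126463 -0.02204605] [-0.6458105   0.38328076  0.41878016  1.62750286 -0.1661905   1.16614214
 -0.79356577]
```

View pics/4.png

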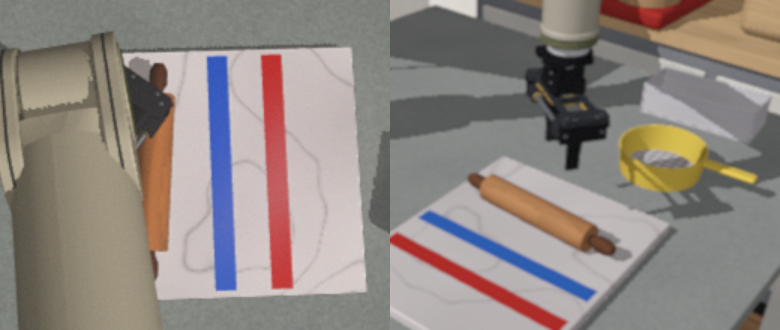

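The pin lies at rest, at about (160,165) in the left half of the picture, with the gripper clear above it. I'll move over it and go down astride.

arm_command([
  {"slide":[0,-0.014,0],"rot":[0,0,-8],"grip":1},
  {"slide":[0,-0.014,0],"rot":[0,0,-8],"grip":1},
  {"slide":[0,-0.014,0],"rot":[0,0,-8],"grip":1},
  {"slide":[0,-0.0145,0],"rot":[0,0,-8],"grip":1},
  {"slide":[0,0,-0.02],"rot":[0,0,0],"grip":1},
  {"slide":[0,0,0],"rot":[0,0,0],"grip":1},
  {"slide":[0,0,0],"rot":[0,0,0],"grip":1},
  {"slide":[0,0,0],"rot":[0,0,0],"grip":1},
])

```text
time: 12.05
ee_pos: [0.5958, 0.0884, 0.1133]
eef_rot: [0.98, 0.201, 0.0, -0.0]
ft_force: [0.4, 0.2, 0.2]
width: 0.0868
grip_force: 0.0
```

```bash
python3 - <<'E'
from bench import sensors, eyes
import cv2
from h import *
a=eyes.camera('top'); print(front(a)); b=eyes.camera('scene')
s=sensors.read_state(); print(s['time'],s['ee_pos'],s['eef_rot'],s['torque'],s['joint_positions'])
cv2.imwrite('pics/5.png',np.hstack([cv2.resize(a['pixels'][150:330,240:400],None,fx=2.2,fy=2.2),cv2.resize(b['pixels'][140:320,300:460],None,fx=2.2,fy=2.2)])[:,:,::-1])
E
```

```text
Traceback (most recent call last):
  File "h.py", line 28, in front
    w=world(e,K,T,.045); k,c=np.polyfit(w[:,0]-.595,w[:,1],1); res=w[:,1]-k*(w[:,0]-.595)-c
  File "h.py", line 4, in world
    d=np.c_[uv,np.ones(len(uv))]@np.linalg.inv(K).T@T[:3,:3].T
      ~~~~~~~~~~~~~~~~~~~~~~~~~~^~~~~~~~~~~~~~~~~~~
ValueError: matmul: Input operand 1 has a mismatch in its core dimension 0, with gufunc signature (n?,k),(k,m?)->(n?,m?) (size 3 is different from 1)
```

```bash
python3 - <<'E'
from bench import eyes
import cv2
b=eyes.camera('scene'); cv2.imwrite('pics/5.png',cv2.resize(b['pixels'][130:320,280:460],None,fx=3,fy=3)[:,:,::-1])
E
```

```text
(no output)
```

View pics/5.png

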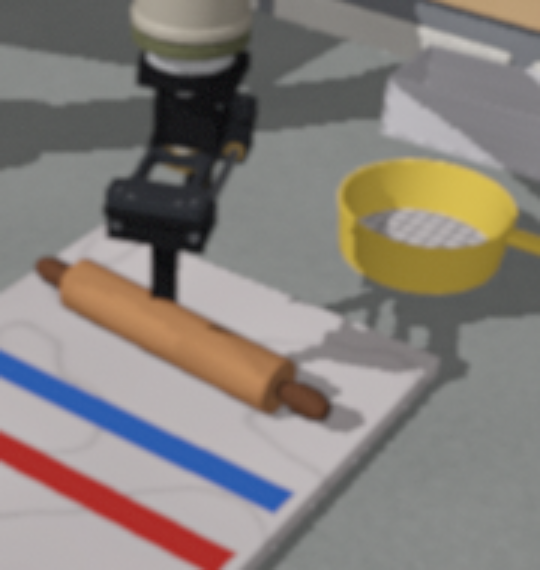

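The scene view shows the front finger above the pin at about (165,300), and the pin undisturbed. I'll lower, then turn.

arm_command([
  {"slide":[0,0,-0.015],"rot":[0,0,0],"grip":1},
  {"slide":[0,0,-0.015],"rot":[0,0,0],"grip":1},
  {"slide":[0,0,-0.015],"rot":[0,0,0],"grip":1},
  {"slide":[0,0,-0.015],"rot":[0,0,0],"grip":1},
  {"slide":[0,0,-0.01],"rot":[0,0,0],"grip":1},
  {"slide":[0,0,-0.01],"rot":[0,0,0],"grip":1},
  {"slide":[0,0,0],"rot":[0,0,0],"grip":1},
  {"slide":[0,0,0],"rot":[0,0,0],"grip":1},
])

```text
time: 13.15
ee_pos: [0.5959, 0.0879, 0.0335]
eef_rot: [0.98, 0.2, 0.0, 0.0]
ft_force: [-0.0, 0.6, 0.3]
width: 0.0868
grip_force: 0.0
```

arm_command([
  {"slide":[0,0,0],"rot":[0,0,2],"grip":1},
  {"slide":[0,0,0],"rot":[0,0,2],"grip":1},
  {"slide":[0,0,0],"rot":[0,0,2],"grip":1},
  {"slide":[0,0,0],"rot":[0,0,2],"grip":1},
  {"slide":[0,0,0],"rot":[0,0,2],"grip":1},
  {"slide":[0,0,0],"rot":[0,0,1],"grip":1},
  {"slide":[0,0,0],"rot":[0,0,1],"grip":1},
  {"slide":[0,0,0],"rot":[0,0,0],"grip":1},
])

```text
time: 14.15
ee_pos: [0.5956, 0.0879, 0.0331]
eef_rot: [0.954, 0.301, 0.0, 0.0]
ft_force: [-0.6, 0.8, 0.3]
width: 0.0868
grip_force: 0.0
```

```bash
cat > sc.py <<'E'
from h import *
def scene_yaw(p):
    "yaw of the pin from the barrel axis in the scene picture"
    K,T=np.array(p['intrinsics']),np.array(p['pose']); h=cv2.cvtColor(p['pixels'],cv2.COLOR_RGB2HSV).astype(int)
    H,S,V=h[...,0],h[...,1],h[...,2]; m=(H>4)&(H<20)&(S>100)&(V>80); R=np.zeros_like(m); R[185:320,260:430]=1
    px=biggest(cv2.morphologyEx((m&R).astype(np.uint8),cv2.MORPH_CLOSE,np.ones((13,13))))
    return axis(px,K,T,.045)
E
python3 - <<'E'
from bench import sensors, eyes
from sc import *
q=np.load('scene0.npz'); r=scene_yaw(dict(pixels=q['px'],intrinsics=q['K'],pose=q['T'])); print(r[2:])
b=eyes.camera('scene'); print(scene_yaw(b)[2:])
s=sensors.read_state(); print(s['time'],s['ee_pos'],s['eef_rot'],s['torque'],s['ft_force'])
E
```

```text
(np.float64(-3.805115400351225), array([ 71.5191803 , 309.62588501]), array([0.59571124, 0.17755368]))
(np.float64(-2.692551556323627), array([ 66.57392883, 309.54122925]), array([0.5919845 , 0.08400485]))
14.2 [0.59559854 0.08787864 0.03308717] [9.53620588e-01 3.01011249e-01 3.57111071e-05 3.48643172e-05] [-0.09675517  0.0679575   0.01386942] [ 0.14008636  0.44246462 -0.20346198]
```

arm_command([
  {"slide":[0,0,0],"rot":[0,0,1],"grip":1},
  {"slide":[0,0,0],"rot":[0,0,1],"grip":1},
  {"slide":[0,0,0],"rot":[0,0,1],"grip":1},
  {"slide":[0,0,0],"rot":[0,0,1],"grip":1},
  {"slide":[0,0,0],"rot":[0,0,1],"grip":1},
  {"slide":[0,0,0],"rot":[0,0,1],"grip":1},
  {"slide":[0,0,0],"rot":[0,0,0],"grip":1},
  {"slide":[0,0,0],"rot":[0,0,0],"grip":1},
])

```text
time: 15.2
ee_pos: [0.5956, 0.0879, 0.0331]
eef_rot: [0.937, 0.351, 0.0, 0.0]
ft_force: [0.2, -0.1, 0.0]
width: 0.0869
grip_force: 0.0
```

```bash
python3 - <<'E'
from bench import sensors, eyes
from sc import *
b=eyes.camera('scene'); print(scene_yaw(b)[2:])
s=sensors.read_state(); print(s['time'],s['ee_pos'],s['eef_rot'],s['torque'],s['ft_force'])
E
```

```text
(np.float64(-2.87664912066955), array([ 66.57392883, 309.54122925]), array([0.5919845 , 0.08400485]))
15.25 [0.59557694 0.08790499 0.03306449] [9.36558090e-01 3.50512401e-01 1.41903691e-05 3.51060552e-05] [-0.09757627  0.12601042 -0.03082757] [-0.22800303  0.35285421  0.45220909]
```

arm_command([
  {"slide":[0,0,0],"rot":[0,0,1],"grip":1},
  {"slide":[0,0,0],"rot":[0,0,1],"grip":1},
  {"slide":[0,0,0],"rot":[0,0,1],"grip":1},
  {"slide":[0,0,0],"rot":[0,0,1],"grip":1},
  {"slide":[0,0,0],"rot":[0,0,0.5],"grip":1},
  {"slide":[0,0,0],"rot":[0,0,0.5],"grip":1},
  {"slide":[0,0,0],"rot":[0,0,0],"grip":1},
  {"slide":[0,0,0],"rot":[0,0,0],"grip":1},
])

```text
time: 16.25
ee_pos: [0.5956, 0.0879, 0.0331]
eef_rot: [0.92, 0.391, 0.0, 0.0]
ft_force: [-0.5, -0.8, -0.1]
width: 0.0872
grip_force: 0.7
```

```bash
python3 - <<'E'
from bench import sensors, eyes
from sc import *
b=eyes.camera('scene'); print(scene_yaw(b)[2:])
s=sensors.read_state(); print(s['time'],s['ee_pos'],s['eef_rot'],s['torque'],s['ft_force'])
E
```

```text
(np.float64(0.5491220740248702), array([309.29824829,  68.51577759]), array([0.59130139, 0.0848429 ]))
16.3 [0.59558722 0.08788495 0.03309317] [9.20374874e-01 3.91037197e-01 3.26032088e-05 3.89322999e-05] [-0.07552864  0.10123916 -0.09613164] [-0.48317568 -0.733068    0.74448295]
```

It works: the pin has turned about 3.4°, and I'll turn it 1° more. Then I'll back off the turn and lift away.

arm_command([
  {"slide":[0,0,0],"rot":[0,0,0.5],"grip":1},
  {"slide":[0,0,0],"rot":[0,0,0.5],"grip":1},
  {"slide":[0,0,0],"rot":[0,0,0],"grip":1},
  {"slide":[0,0,0],"rot":[0,0,-2],"grip":1},
  {"slide":[0,0,0],"rot":[0,0,-5],"grip":1},
  {"slide":[0,0,0],"rot":[0,0,-8],"grip":1},
  {"slide":[0,0,0.02],"rot":[0,0,-5],"grip":1},
  {"slide":[0,0,0.03],"rot":[0,0,0],"grip":1},
])

```text
time: 17.3
ee_pos: [0.5948, 0.0879, 0.0828]
eef_rot: [0.973, 0.233, -0.001, 0.0]
ft_force: [0.4, -0.2, 0.6]
width: 0.0869
grip_force: 0.0
```

arm_command([
  {"slide":[0,0,0.05],"rot":[0,0,0],"grip":1},
  {"slide":[0,0.01,0],"rot":[0,0,10],"grip":1},
  {"slide":[0,0.01,0],"rot":[0,0,10],"grip":1},
  {"slide":[0,0.01,0],"rot":[0,0,10],"grip":1},
  {"slide":[0,0.01,0],"rot":[0,0,10],"grip":1},
  {"slide":[0,0.01,0],"rot":[0,0,10],"grip":1},
  {"slide":[0,0.01,0],"rot":[0,0,10],"grip":1},
  {"slide":[0,0,0],"rot":[0,0,5],"grip":1},
])

```text
time: 18.3
ee_pos: [0.5954, 0.149, 0.1329]
eef_rot: [0.693, 0.721, 0.0, -0.0]
ft_force: [0.8, -0.8, 0.1]
width: 0.0868
grip_force: 0.0
```

```bash
python3 - <<'E'
from bench import sensors, eyes
from sc import *
b=eyes.camera('scene'); print(scene_yaw(b)[2:])
print(front(eyes.camera('top')))
s=sensors.read_state(); print(s['time'],s['ee_pos'],s['eef_rot'])
E
```

```text
(np.float64(1.3104720770804061), array([307.94671631,  67.32431793]), array([0.59184174, 0.08366943]))
(np.float64(0.0639705300624003), np.float64(2.591867567693143), np.int64(85))
18.4 [0.59553878 0.14796118 0.13301957] [ 6.94344192e-01  7.19643066e-01  6.14595926e-06 -3.27480692e-05]
```

The pin is now at 2.6° against 2.52° for the stripe, with 96 mm left to roll. I'll go down behind it and push.

arm_command([
  {"slide":[0,0,-0.02],"rot":[0,0,0.5],"grip":1},
  {"slide":[0,0,-0.02],"rot":[0,0,0],"grip":1},
  {"slide":[0,0,-0.02],"rot":[0,0,0],"grip":1},
  {"slide":[0,0,-0.02],"rot":[0,0,0],"grip":1},
  {"slide":[0,0,-0.01],"rot":[0,0,0],"grip":1},
  {"slide":[0,0,-0.01],"rot":[0,0,0],"grip":1},
  {"slide":[0,-0.002,0],"rot":[0,0,0],"grip":1},
  {"slide":[0,-0.002,0],"rot":[0,0,0],"grip":1},
])

```text
time: 19.4
ee_pos: [0.596, 0.1438, 0.0336]
eef_rot: [0.691, 0.723, 0.0, 0.0]
ft_force: [0.6, -0.1, -0.3]
width: 0.087
grip_force: 0.0
```

arm_command([
  {"slide":[0,-0.0025,0],"rot":[0,0,0],"grip":1},
  {"slide":[0,-0.0025,0],"rot":[0,0,0],"grip":1},
  {"slide":[0,-0.0025,0],"rot":[0,0,0],"grip":1},
  {"slide":[0,-0.0025,0],"rot":[0,0,0],"grip":1},
  {"slide":[0,-0.0025,0],"rot":[0,0,0],"grip":1},
  {"slide":[0,-0.0025,0],"rot":[0,0,0],"grip":1},
  {"slide":[0,-0.0025,0],"rot":[0,0,0],"grip":1},
  {"slide":[0,-0.0025,0],"rot":[0,0,0],"grip":1},
])

```text
time: 20.4
ee_pos: [0.5956, 0.1238, 0.0331]
eef_rot: [0.691, 0.723, 0.0, 0.0]
ft_force: [-0.3, 0.2, 0.4]
width: 0.087
grip_force: 0.2
```

arm_command([
  {"slide":[0,-0.0025,0],"rot":[0,0,0],"grip":1},
  {"slide":[0,-0.0025,0],"rot":[0,0,0],"grip":1},
  {"slide":[0,-0.0025,0],"rot":[0,0,0],"grip":1},
  {"slide":[0,-0.0025,0],"rot":[0,0,0],"grip":1},
  {"slide":[0,-0.0025,0],"rot":[0,0,0],"grip":1},
  {"slide":[0,-0.0025,0],"rot":[0,0,0],"grip":1},
  {"slide":[0,-0.0025,0],"rot":[0,0,0],"grip":1},
  {"slide":[0,-0.0025,0],"rot":[0,0,0],"grip":1},
])

```text
time: 21.4
ee_pos: [0.5956, 0.1037, 0.0331]
eef_rot: [0.691, 0.723, 0.0, 0.0]
ft_force: [-0.2, -0.2, 0.3]
width: 0.0871
grip_force: 0.1
```

arm_command([
  {"slide":[0,-0.0025,0],"rot":[0,0,0],"grip":1},
  {"slide":[0,-0.0025,0],"rot":[0,0,0],"grip":1},
  {"slide":[0,-0.0025,0],"rot":[0,0,0],"grip":1},
  {"slide":[0,-0.0025,0],"rot":[0,0,0],"grip":1},
  {"slide":[0,-0.0025,0],"rot":[0,0,0],"grip":1},
  {"slide":[0,-0.0025,0],"rot":[0,0,0],"grip":1},
  {"slide":[0,-0.0025,0],"rot":[0,0,0],"grip":1},
  {"slide":[0,-0.0025,0],"rot":[0,0,0],"grip":1},
])

```text
time: 22.4
ee_pos: [0.5956, 0.0837, 0.0331]
eef_rot: [0.691, 0.723, 0.0, 0.0]
ft_force: [-0.6, 0.3, -0.5]
width: 0.0871
grip_force: 0.1
```

arm_command([
  {"slide":[0,-0.0025,0],"rot":[0,0,0],"grip":1},
  {"slide":[0,-0.0025,0],"rot":[0,0,0],"grip":1},
  {"slide":[0,-0.0025,0],"rot":[0,0,0],"grip":1},
  {"slide":[0,-0.0025,0],"rot":[0,0,0],"grip":1},
  {"slide":[0,-0.002,0],"rot":[0,0,0],"grip":1},
  {"slide":[0,-0.002,0],"rot":[0,0,0],"grip":1},
  {"slide":[0,-0.0015,0],"rot":[0,0,0],"grip":1},
  {"slide":[0,-0.0015,0],"rot":[0,0,0],"grip":1},
])

```text
time: 23.4
ee_pos: [0.5956, 0.0668, 0.033]
eef_rot: [0.691, 0.723, 0.0, -0.0]
ft_force: [0.0, -0.2, -0.7]
width: 0.087
grip_force: 0.1
```

```bash
python3 - <<'E'
from bench import sensors, eyes
from sc import *
print(front(eyes.camera('top'))); print(front(eyes.camera('top')))
s=sensors.read_state(); print(s['time'],s['ee_pos'],s['eef_rot'],s['ft_force'])
E
```

```text
Traceback (most recent call last):
  File "h.py", line 28, in front
    w=world(e,K,T,.045); k,c=np.polyfit(w[:,0]-.595,w[:,1],1); res=w[:,1]-k*(w[:,0]-.595)-c
  File "h.py", line 4, in world
    d=np.c_[uv,np.ones(len(uv))]@np.linalg.inv(K).T@T[:3,:3].T
      ~~~~~~~~~~~~~~~~~~~~~~~~~~^~~~~~~~~~~~~~~~~~~
ValueError: matmul: Input operand 1 has a mismatch in its core dimension 0, with gufunc signature (n?,k),(k,m?)->(n?,m?) (size 3 is different from 1)
```

```bash
python3 - <<'E'
from bench import sensors, eyes
from sc import *
b=eyes.camera('scene');print(scene_yaw(b)[2:]); print(sensors.read_state()['ee_pos'])
a=eyes.camera('top'); cv2.imwrite('pics/6.png',np.hstack([cv2.resize(a['pixels'][130:350,200:460],None,fx=1.5,fy=1.5),cv2.resize(b['pixels'][130:350,240:500],None,fx=1.5,fy=1.5)])[:,:,::-1])
E
```

```text
(np.float64(1.5102897546900236), array([309.94119263,  75.0941391 ]), array([0.59504901, 0.0318687 ]))
[0.5955599  0.06665699 0.03305745]
```

View pics/6.png

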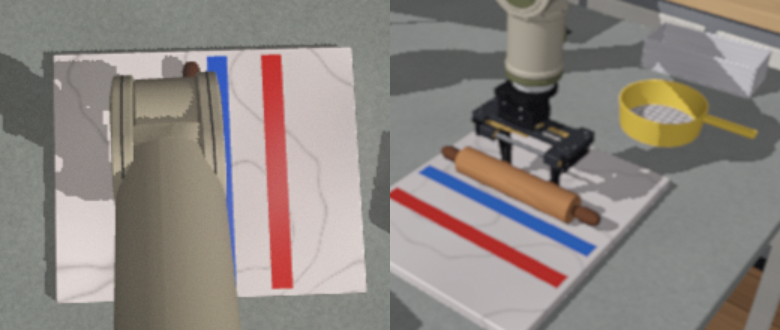

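The far handle is at (191,70) in the top half, just left of the blue stripe, and the pin is parallel to the stripe in the scene view. About 40 mm remain, so I'll push 33 mm gently, back off and measure.

arm_command([
  {"slide":[0,-0.002,0],"rot":[0,0,0],"grip":1},
  {"slide":[0,-0.0025,0],"rot":[0,0,0],"grip":1},
  {"slide":[0,-0.0025,0],"rot":[0,0,0],"grip":1},
  {"slide":[0,-0.0025,0],"rot":[0,0,0],"grip":1},
  {"slide":[0,-0.0025,0],"rot":[0,0,0],"grip":1},
  {"slide":[0,-0.0025,0],"rot":[0,0,0],"grip":1},
  {"slide":[0,-0.0025,0],"rot":[0,0,0],"grip":1},
  {"slide":[0,-0.0025,0],"rot":[0,0,0],"grip":1},
])

```text
time: 24.55
ee_pos: [0.5956, 0.0472, 0.0331]
eef_rot: [0.691, 0.723, 0.0, 0.0]
ft_force: [0.1, 0.6, -0.1]
width: 0.0866
grip_force: 0.1
```

arm_command([
  {"slide":[0,-0.002,0],"rot":[0,0,0],"grip":1},
  {"slide":[0,-0.002,0],"rot":[0,0,0],"grip":1},
  {"slide":[0,-0.002,0],"rot":[0,0,0],"grip":1},
  {"slide":[0,-0.002,0],"rot":[0,0,0],"grip":1},
  {"slide":[0,-0.0015,0],"rot":[0,0,0],"grip":1},
  {"slide":[0,-0.0015,0],"rot":[0,0,0],"grip":1},
  {"slide":[0,-0.0015,0],"rot":[0,0,0],"grip":1},
  {"slide":[0,-0.001,0],"rot":[0,0,0],"grip":1},
])

```text
time: 25.55
ee_pos: [0.5956, 0.0338, 0.0331]
eef_rot: [0.691, 0.723, 0.0, 0.0]
ft_force: [0.4, 0.8, -0.0]
width: 0.0869
grip_force: 0.1
```

arm_command([
  {"slide":[0,0.01,0],"rot":[0,0,0],"grip":1},
  {"slide":[0,0.03,0],"rot":[0,0,0],"grip":1},
  {"slide":[0,0.03,0],"rot":[0,0,0],"grip":1},
  {"slide":[0,0.03,0],"rot":[0,0,0],"grip":1},
  {"slide":[0,0.03,0],"rot":[0,0,0],"grip":1},
  {"slide":[0,0.02,0],"rot":[0,0,0],"grip":1},
  {"slide":[0,0,0],"rot":[0,0,0],"grip":1},
  {"slide":[0,0,0],"rot":[0,0,0],"grip":1},
])

```text
time: 26.55
ee_pos: [0.5957, 0.1824, 0.033]
eef_rot: [0.692, 0.722, -0.0, 0.0]
ft_force: [0.6, 1.1, 0.5]
width: 0.0871
grip_force: 0.0
```

```bash
python3 - <<'E'
from bench import sensors, eyes
from sc import *
q=np.load('top0.npz'); blue=measure(dict(pixels=q['px'],intrinsics=q['K'],pose=q['T']))[0]
for i in range(2):
    a=eyes.camera('top'); f=front(a); print('pin y',f[0]+.0239,'deg',f[1],f[2],'blue y at .595',blue[4][1]+(.595-blue[4][0])*np.tan(np.radians(blue[2])))
b=eyes.camera('scene');print(scene_yaw(b)[2:])
s=sensors.read_state(); print(s['time'],s['ee_pos'])
cv2.imwrite('pics/7.png',np.hstack([cv2.resize(a['pixels'][130:350,200:460],None,fx=1.5,fy=1.5),cv2.resize(b['pixels'][130:350,240:500],None,fx=1.5,fy=1.5)])[:,:,::-1])
E
```

```text
pin y -0.0028962987133691123 deg 2.7295253943698707 85 blue y at .595 -0.008623284614062069
pin y -0.0030026793840559098 deg 2.8712918073637925 85 blue y at .595 -0.008623284614062069
(np.float64(1.379236650830152), array([308.97052002,  63.27519989]), array([ 0.59733801, -0.00640582]))
26.7 [0.5958224  0.18233286 0.03311394]
```

View pics/7.png

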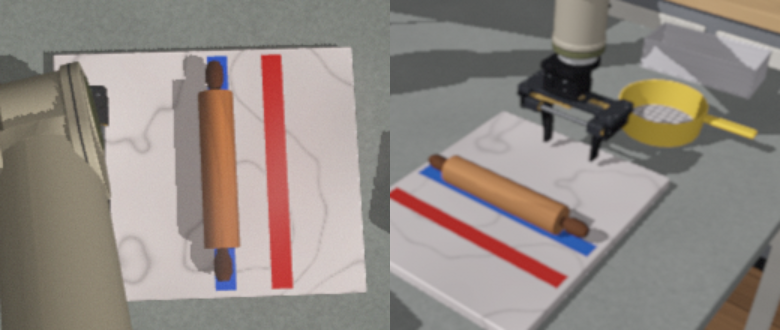

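The pin is parallel and mostly on the blue stripe, with its axis about 5.6 mm short of the stripe's middle. I'll give it one gentle final nudge.

arm_command([
  {"slide":[0,-0.025,0],"rot":[0,0,0],"grip":1},
  {"slide":[0,-0.03,0],"rot":[0,0,0],"grip":1},
  {"slide":[0,-0.03,0],"rot":[0,0,0],"grip":1},
  {"slide":[0,-0.025,0],"rot":[0,0,0],"grip":1},
  {"slide":[0,-0.015,0],"rot":[0,0,0],"grip":1},
  {"slide":[0,-0.008,0],"rot":[0,0,0],"grip":1},
  {"slide":[0,-0.005,0],"rot":[0,0,0],"grip":1},
  {"slide":[0,-0.002,0],"rot":[0,0,0],"grip":1},
])

```text
time: 27.7
ee_pos: [0.5956, 0.0444, 0.0331]
eef_rot: [0.691, 0.723, 0.0, -0.0]
ft_force: [0.2, 0.1, 0.2]
width: 0.0871
grip_force: 0.0
```

arm_command([
  {"slide":[0,-0.002,0],"rot":[0,0,0],"grip":1},
  {"slide":[0,-0.002,0],"rot":[0,0,0],"grip":1},
  {"slide":[0,-0.002,0],"rot":[0,0,0],"grip":1},
  {"slide":[0,-0.002,0],"rot":[0,0,0],"grip":1},
  {"slide":[0,-0.0015,0],"rot":[0,0,0],"grip":1},
  {"slide":[0,-0.0015,0],"rot":[0,0,0],"grip":1},
  {"slide":[0,-0.001,0],"rot":[0,0,0],"grip":1},
  {"slide":[0,0,0],"rot":[0,0,0],"grip":1},
])

```text
time: 28.7
ee_pos: [0.5956, 0.0318, 0.0331]
eef_rot: [0.691, 0.723, 0.0, 0.0]
ft_force: [0.3, -0.2, -0.3]
width: 0.0872
grip_force: 0.0
```

arm_command([
  {"slide":[0,0.01,0],"rot":[0,0,0],"grip":1},
  {"slide":[0,0.03,0],"rot":[0,0,0],"grip":1},
  {"slide":[0,0.03,0],"rot":[0,0,0],"grip":1},
  {"slide":[0,0.03,0],"rot":[0,0,0],"grip":1},
  {"slide":[0,0.03,0],"rot":[0,0,0],"grip":1},
  {"slide":[0,0.02,0.02],"rot":[0,0,0],"grip":1},
  {"slide":[0,0,0.04],"rot":[0,0,0],"grip":1},
  {"slide":[0,0,0.04],"rot":[0,0,0],"grip":1},
])

```text
time: 29.7
ee_pos: [0.595, 0.1832, 0.134]
eef_rot: [0.691, 0.723, -0.0, -0.0]
ft_force: [0.0, 0.3, -0.4]
width: 0.0869
grip_force: 0.0
```

```bash
python3 - <<'E'
from bench import sensors, eyes
from sc import *
for i in range(3):
    a=eyes.camera('top'); f=front(a); print('pin y',f[0]+.0239,'deg',f[1],f[2])
b=eyes.camera('scene');print(scene_yaw(b)[2:])
s=sensors.read_state(); print(s['time'],s['ee_pos'])
cv2.imwrite('pics/8.png',np.hstack([cv2.resize(a['pixels'][130:350,200:460],None,fx=1.5,fy=1.5),cv2.resize(b['pixels'][130:350,240:500],None,fx=1.5,fy=1.5)])[:,:,::-1])
E
```

```text
pin y -0.004939554657325464 deg 2.819948053434499 85
pin y -0.00494333392301716 deg 2.8965588649639793 85
pin y -0.004891206015544932 deg 2.847899463184719 85
(np.float64(1.595728044763396), array([310.05929565,  62.7654686 ]), array([ 0.59690857, -0.0081352 ]))
29.9 [0.59569759 0.18283755 0.13362614]
```

View pics/8.png

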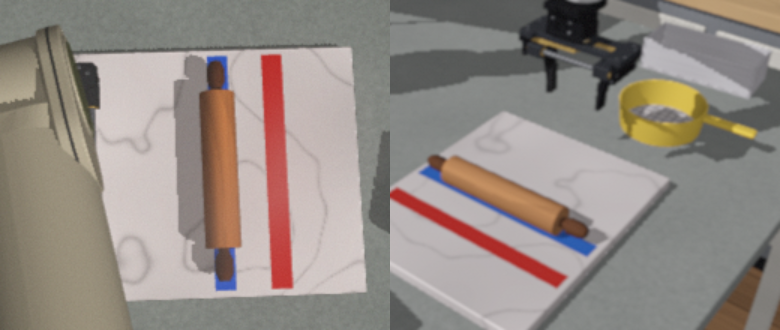

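The pin is at rest (unchanged over three pictures), lying on the blue stripe about 4 mm from its middle and 0.3° from parallel, and the gripper is clear. I'll hand it in.

```bash
python3 -c "from bench import order; print(order.close_job())"
```

```text
the job is handed in; nothing more can be done
None
```

The rolling pin lies at rest on the blue stripe, about 4 mm from its middle and 0.3° off parallel, with nothing touching it; I handed it in at about 30 s, having also turned it about 4.5° in place (ends slipping a few mm) because pushing alone did not change its angle, and I noticed no contact with the sieve or butter dish.

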